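Hook out the catch tray of the polishing unit

ROBOT

A 7-joint arm with a two-finger parallel gripper is mounted at the origin on the work surface. World frame = base frame: x ahead of the robot, y to its left, z up, the work surface at z = 0. Lengths are in m, angles in rad, forces in N, time in s.
With the tool pointing down it reaches from about 0.4 to 0.85 m from the base axis. Payload 10.4 kg.
Tool frame: the origin (TCP) lies between the finger pads; the fingertips stand 11 mm ahead of it and the grasp point (between the pads) lies 8 mm behind it; z points along the fingers, y is the direction in which the jaws open and shut (so a half turn about z gives the same grasp; the last joint's range is limited). The gripper opens to 87 mm and grips with 3 to 60 N. Pads are 19 mm wide; open, the fingers measure 117 mm over their backs; the gripper's body (75 mm by 190 mm) begins 51 mm behind the grasp point.
Start: joints at [-0.023, 0.332, -0.065, 1.46, 0.022, 1.35, -0.088], TCP at [0.625, 0, 0.234] pointing down, gripper open.
Joint ranges: [-2.6, 2.6], [-0.5, 2.12], [-1.47, 1.34], [0.16, 2.42], [-1.27, 4.41], [0.06, 2.06], [-2.6, 2.6]. Speed limits (rad/s): [2.22, 2.22, 2.79, 2.79, 3.14, 3.14, 3.14].

INTERFACE

Orientations are given as a unit quaternion [x, y, z, w].
In Python, from bench import r, eyes gives the robot as it stands.
- The arm moves only by the shell command python3 -m inch 'ROWS' [FORCE]. ROWS is a JSON object of lists of equal length, an entry for each row: "translation": the shift along the world's x, y, z scaled (see below), a list of three; "rot": the turn, a rotation vector about the world's x, y, z scaled (see below), a list of three; "jaw": the finger opening in mm, from 0 to 87. In form: {"translation": [[tx, ty, tz], ...], "rot": [[ax, ay, az], ...], "jaw": [jaw, ...]}. A call has 1 to 20 rows; each row is the pose to reach, as a shift and turn from the pose measured when the call began; what a row does not reach only later rows make up. The controller multiplies each number of a shift by 100 mm and each number of a turn by 60 degrees. A row lasts 1/10 s, in which the tool goes at most 50 mm and 8.59 degrees, less where a joint would pass 70% of its speed; a pose out of reach is approached as far as the arm can. A call with a number of a shift or a turn outside -1 to 1 is refused whole. A call with a gripper value outside its range is refused whole. The fingers move at their own pace and stop on an object; FORCE is the grip in N (left out, the last holds). Time passes only in rows, so rows that repeat a pose let the fingers close. It gives the time, the measured TCP pose, the force and the opening at its end, in the units of the state.
- r.read_state(): the state, without advancing time (a new reading comes with each control period).
- eyes.camera(name): name is "scene" or "side" or "wrist"; returns the picture (480x640x3 uint8, blue, green, red); there is no depth.
- eyes.calibration(name): a dict with "fx", "fy", "cx", "cy" (pixels), "R" (3x3) and "t" (3): a world point X has camera coordinates R X + t; the wrist camera has in their place "hand_eye" (4x4, takes a point from camera to tool coordinates, whose origin is the TCP and whose axes are the flange's). Camera axes: x right, y down, z forward; pixel columns grow to the right and rows downward; lengths in m; the calibration is good to about 2 mm. A picture is of the moment at which its call begins: read the wrist's pose just before it. calibration takes no time and is no camera call.
- r.close_job(): hands the job in, once; it reports no verdict.
The state is a dict: "time": time; "joint_positions": joint angles; "joint_vel": joint speeds; "joint_torque": joint torques, N m; "ee_pos": TCP position; "eef_rot": TCP orientation; "ft_force": force on the tool from outside, world axes, zero at the start; "torque": the same for the moment, N m; "width": finger opening in m.
Only numpy, scipy, OpenCV 4.12 (cv2) and the standard library are available. Lean on these libraries where they do the work, as an engineer would, in place of code of your own. Each camera call takes 0.05 s, during which the arm holds its last target. There are 200 camera calls.

TASK

A brass slide bow has dropped into the catch tray under the wheel of the polishing unit. Take the red-handled swarf hook from its wooden block, reach in under the slanting eye shield, hook the tray by the finger hole in its lip and draw it out as far as it will go with the bow still lying in it. Then unhook, stand the hook back in its slot in the block, and let go; do not bump the machine or its tray with the arm or gripper, and leave everything else on the bench where it is.

Things in the scene. Friction and masses are not known exactly. Their poses are not given: they have to be found in the camera images.
- polisher: Bench polishing unit, fixed: green steel hood 240 deep (x) x 260 wide (y) x 313 high, pale felt wheel in its open mouth; grey motor on a pedestal beside it (y 128 to 347, x -55 to 75, up to 255 high). Origin: centre of the hood's underside, on the bench. Mouth and tray face its own -x; front face at x = -120 mm, z up.
- tray (a joint): Steel catch tray that slides out of the polisher's foot along the polisher's -x: 0 = fully in, 0.15 m = out at its stop; starts 0 to 20 mm out. Stays where it is left (friction about 2 N plus 4 N per m/s). 180 deep x 190 wide x 48 high, open on top, walls 4 mm, inner floor 16 mm and rim 60 mm above the bench.
- tray_hole (a point): Centre of the finger hole at the top of the tray's lip; moves with the tray; axes as the polisher's (x into the machine, z up). The lip is a plate 56 (x) x 120 (y) x 4 mm in front of the tray, top 60 mm above the bench; the hole is round, 34 mm wide, right through; 11 mm of lip is left outside it, 11 mm between it and the tray's front wall. Empty below.
- hook: Swarf hook, about 0.16 kg, loose: red square handle 24 x 24 mm (z 4 to 104 mm) on a steel guard disc 48 mm wide, 4 mm thick; 9 mm round shank below. Origin: centre of the disc's underside; z up along the handle. The shank runs to z = -100 mm, then bends 50 degrees towards the hook's -x for its last 28 mm. It starts upright in the block, disc on the block's top.
- hook_tip (a point): Centre of the hook's round tip end (radius 4.5 mm), at (-21.4, 0, -118) mm in the hook's frame.
- hook_handle (a point): Middle of the red handle, 54 mm above the underside of the disc; axes as the hook's.
- tool_block: Wooden tool block, fixed, 80 (x, from -51.5 to 28.5) x 150 (y, from -75 to 75) x 130 high. Origin on the bench. A burnisher with a dark round handle 22 mm in diameter stands fixed in it at (-11.5, -50) mm, up to 192 mm above the bench.
- block_slot (a point): Centre of the mouth of the hook's slot in the block's top, 130 mm above the bench; slot 50 mm (block's x) x 24 mm (block's y), open down to the bench. Put away, the hook is upright, its x along the block's x, its disc flat on the top; its axis stands 11.5 mm to the block's +x of this point, so shank and tip have 9 mm to spare each way in x and 7 mm in y.
- slide_bow: U-shaped brass slide bow of 14 mm tube lying flat in the tray, about 73 x 62 mm; origin under the centre of its bend.
- tuning_slide: Bystander: larger brass U-shaped tuning slide, 131 x 78 x 14 mm, lying on the bench.
- caliper: Bystander: digital caliper, 210 mm, lying on the bench.
- polish_bar: Bystander: red-brown bar of polishing compound in a paper sleeve, 150 x 50 x 40 mm.
- mallet: Bystander: wooden mallet lying on the bench, about 240 x 75 x 48 mm.
- water_bottle: Bystander: clear bottle with a blue cap, 68 mm in diameter, 210 high, standing.
- parts_bin: Bystander: blue open plastic bin 120 x 180 x 50 mm.
- shield_edge (a point): Middle of the lower front edge of the clear eye shield (200 mm wide, dark bead below), which slants out and down from the front of the hood's roof (313 mm high): 231 mm above the bench, straight above the finger hole (8 mm farther out than its centre when the tray is fully in). A gripper held upright over the hole would strike it; the tool must lean back from the machine, about 35 degrees.
- hook_bend (a point): Where the shank bends, at (0, 0, -100) mm in the hook's frame. With the hook's x pointing into the machine and its handle leaned back 35 degrees from the machine, the 28 mm from here to the tip point down and 15 degrees back towards the worker.
Things that resemble listed ones, but are neither listed nor needed, are in the scene too. Of the things like the hook, leave any that is black; of the rest the larger one is meant.

How it is judged:
On the way, in this order (a step that is already met when the one before it is completed fails the run):
1. the hook's tip is down through the finger hole while the tray is still nearly home (less than 50 mm out) (z of hook_tip in the frame of tray_hole below -0.005 m and horizontal distance between hook_tip and tray_hole below 0.03 m and value of joint tray below 0.05 m), for 0.1 s.
2. the tray is drawn out at least 135 mm with the hook's tip still through the finger hole (value of joint tray above 0.135 m and z of hook_tip in the frame of tray_hole below -0.003 m and horizontal distance between hook_tip and tray_hole below 0.035 m), for 0.1 s.
At the end, for the whole second after the job is handed in: The tray is at least 130 mm out (its stop is at 150 mm) with the slide bow lying at rest inside it, and the hook stands at rest and upright (within 0.15 rad) in the slot of its block, released, its disc on the block's top (within 6 mm) (value of joint tray above 0.13 m and horizontal distance between hook and block_slot below 0.03 m and z of hook in the frame of block_slot between -0.006 and 0.006 m and angle between hook's own z axis and vertical below 0.15 rad and linear speed of each of hook, slide_bow below 0.02 m/s and x of slide_bow in the frame of tray_hole between 0.028 and 0.208 m and y of slide_bow in the frame of tray_hole between -0.095 and 0.095 m and z of slide_bow in the frame of tray_hole below -0.02 m); the robot touches nothing.
It fails at once if the gripper or arm bumps the polishing unit or its tray (more than 6 N) (contact force between any of the fingers, the arm and polisher above 6 N).
It fails at once if another thing on the bench is moved more than 30 mm (distance of any of tuning_slide, caliper, polish_bar, mallet, water_bottle, parts_bin from where it was at the start of the episode above 0.03 m).
It also fails if it takes over 48 s, if anything falls off the work surface, if the arm or the gripper's body presses on something with over 40 N, if the wrist force passes 120 N, or if a joint passes its speed limit or range.

## Working session

There is one attempt and no reset: what is moved stays moved. The work goes in short steps, Python scripts to look and compute and a shell command to move; the robot and the scene stay as the last step left them, time stands still between calls to the robot, and variables do not carry over. Pictures are saved under pics/ and viewed, about 8 in all and at most 12, crops included, and the job is handed in when it is done.

```bash
mkdir -p pics; ls; python3 - <<'E'
from bench import r,eyes
import cv2
for n in("scene","side"):
    c=eyes.calibration(n);print(n,{k:(v.round(4).tolist() if hasattr(v,'round') and not isinstance(v,float) else v) for k,v in c.items()})
    cv2.imwrite(f"pics/{n}0.png",eyes.camera(n))
print(eyes.calibration("wrist"));print(r.read_state())
E
```

```text
pics
scene {'fx': 496.31513440129453, 'fy': 496.31513440129453, 'cx': 324.2340226535732, 'cy': 241.14730221891344, 'R': [[-0.5473, 0.8369, 0.0056], [0.7107, 0.4682, -0.525], [-0.442, -0.2834, -0.8511]], 't': [0.2219, -0.3292, 1.4898]}
side {'fx': 579.4992262959391, 'fy': 579.4992262959391, 'cx': 322.5578336958858, 'cy': 235.10713036409385, 'R': [[0.0038, -0.9999, 0.0142], [-0.6202, -0.0135, -0.7844], [0.7845, -0.0059, -0.6202]], 't': [0.0698, 0.4616, 1.3428]}
{'fx': 345.79298114080774, 'fy': 345.79298114080774, 'cx': 318.5957994227493, 'cy': 236.1729537025626, 'hand_eye': array([[ 6.70414173e-04, -9.62027020e-01, -2.72953409e-01,
         7.41190981e-02],
       [ 9.99999749e-01,  5.82737413e-04,  4.02284290e-04,
        -1.83815596e-04],
       [-2.27948193e-04, -2.72953610e-01,  9.62027170e-01,
        -1.50860299e-01],
       [ 0.00000000e+00,  0.00000000e+00,  0.00000000e+00,
         1.00000000e+00]])}
{'time': 0.1, 'joint_positions': array([-0.0226208 ,  0.33279552, -0.06468144,  1.46087495,  0.02163109,
        1.34991111, -0.08848997]), 'joint_vel': array([-0.00064083, -0.00068312, -0.00064177, -0.00103899, -0.00082256,
       -0.00120489,  0.00083258]), 'joint_torque': array([ 3.16136166e-04, -6.24538064e+01,  2.38312193e-02, -3.90717781e+01,
       -6.15657773e-02,  3.65302863e-02,  4.60620026e-05]), 'ee_pos': array([ 6.24656410e-01, -1.22184413e-05,  2.32833263e-01]), 'eef_rot': array([ 7.07092595e-01,  7.07120672e-01, -4.89866906e-04, -4.21791954e-04]), 'ft_force': array([-0.45828588,  0.0601942 , -0.64060118]), 'torque': array([-0.02815484,  0.01615287, -0.01720742]), 'width': 0.08666279786977191}
```

View pics/scene0.png

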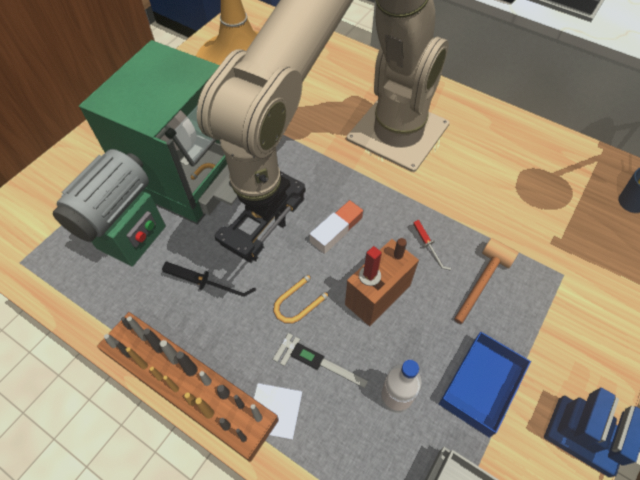

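View pics/side0.png

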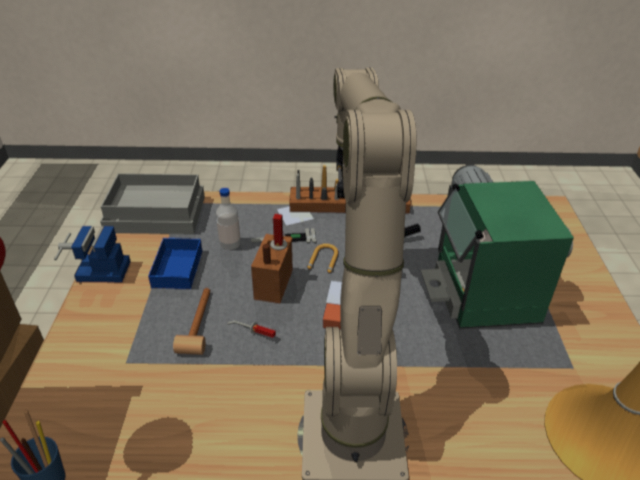

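Scene: polisher upper left, mouth toward world +y. The block with the red hook is at about (380,270), with the burnisher at (400,245). A small red screwdriver and a black hook are the lookalikes. Side: finger hole near (434,284). Next, enlarged crops for measuring.

```bash
python3 - <<'E'
import cv2,numpy as np
s=cv2.imread("pics/scene0.png");d=cv2.imread("pics/side0.png")
def crop(i,x,y,w,h,k):
    o=cv2.resize(i[y:y+h,x:x+w],None,fx=k,fy=k,interpolation=cv2.INTER_CUBIC)
    for a in range((x+9)//10*10,x+w,10):
        cv2.line(o,((a-x)*k,0),((a-x)*k,8 if a%50 else 18),(0,255,255),1)
        if a%20==0: cv2.putText(o,str(a),((a-x)*k,28),0,.4,(0,255,255),1)
    for a in range((y+9)//10*10,y+h,10):
        cv2.line(o,(0,(a-y)*k),(8 if a%50 else 18,(a-y)*k),(0,255,255),1)
        if a%20==0: cv2.putText(o,str(a),(10,(a-y)*k+4),0,.4,(0,255,255),1)
    return o
cv2.imwrite("pics/block.png",np.hstack([crop(s,335,230,90,100,4),crop(d,235,205,90,100,4)]))
cv2.imwrite("pics/hood.png",crop(d,410,170,190,160,4))
E
```

```text
(no output)
```

View pics/block.png

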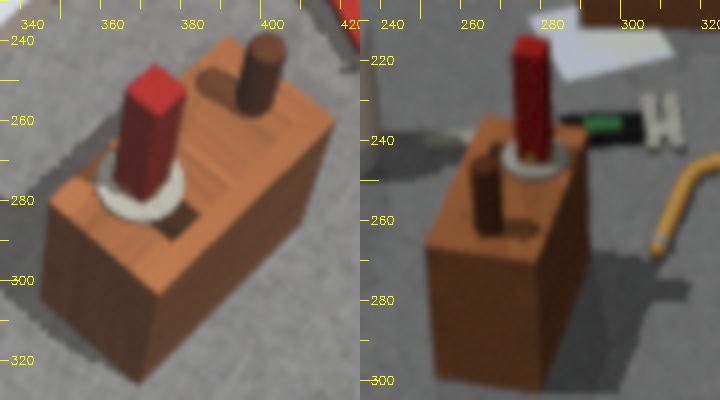

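View pics/hood.png

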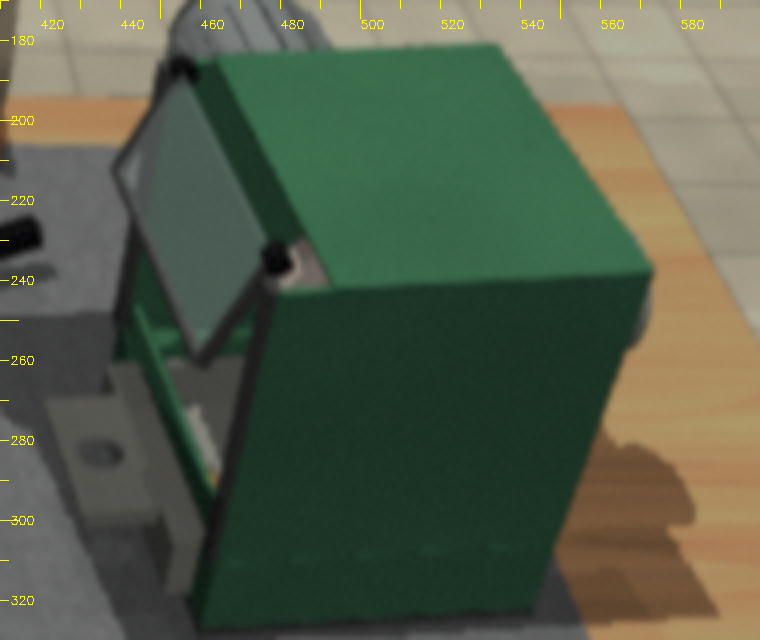

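```bash
cat > lib.py <<'E'
import numpy as np
from bench import r,eyes
from scipy.spatial.transform import Rotation as Ro
from scipy.optimize import least_squares
def proj(n,X):
    c=eyes.calibration(n);q=np.atleast_2d(X)@np.array(c["R"]).T+np.array(c["t"])
    return q[:,:2]/q[:,2:]*[c["fx"],c["fy"]]+[c["cx"],c["cy"]]
def ray(n,uv,z):
    c=eyes.calibration(n);R=np.array(c["R"]);o=-R.T@np.array(c["t"])
    d=R.T@[(uv[0]-c["cx"])/c["fx"],(uv[1]-c["cy"])/c["fy"],1];return o+d*(z-o[2])/d[2]
def fit(obs,x0):
    def w(p,P):
        c,s=np.cos(p[2]),np.sin(p[2]);return [p[0]+c*P[0]-s*P[1],p[1]+s*P[0]+c*P[1],P[2]]
    f=lambda p:np.concatenate([proj(n,w(p,P))[0]-uv for n,P,uv in obs])
    s=least_squares(f,x0,loss="soft_l1");return s.x,f(s.x).reshape(-1,2).round(1)
E
python3 - <<'E'
from lib import *
a,b,h=.0285,-.0515,.13
o=[("scene",(a,-.075,h),(392,239)),("scene",(b,-.075,h),(418.5,260)),("scene",(a,.075,h),(347.5,280)),("scene",(b,.075,h),(375,303)),
("scene",(b,.075,0),(369.5,326)),("scene",(b,-.075,0),(410,286)),
("side",(b,-.075,h),(251.5,266)),("side",(a,-.075,h),(279,270)),("side",(a,.075,h),(292,236)),("side",(b,-.075,0),(254,300)),("side",(a,-.075,0),(280,303))]
p,e=fit(o,[.6,.15,-1.57]);print("block",p,e.tolist())
for s in ("scene","side"):
    print(s,[fit([t for t in o if t[0]==s],p)[0]])
c,s=np.cos(p[2]),np.sin(p[2]);M=np.array([[c,-s],[s,c]])
for n,uv,z in (("scene",(370.3,276.5),.132),("side",(278.7,244),.132),("scene",(374,252),.234),("side",(277.5,216),.234)):
    X=ray(n,uv,z);print("hook",X.round(4),(M.T@(X[:2]-p[:2])).round(4))
H=.313
o=[("side",(-.12,-.13,0),(459,327)),("side",(.12,-.13,0),(543,322)),("side",(.12,-.13,H),(573,238)),("side",(.12,.13,H),(533,181)),("scene",(.12,-.13,H),(153,43)),("scene",(.12,.13,H),(84,103))]
p,e=fit(o,[.6,-.4,-1.57]);print("pol",p,e.tolist())
c,s=np.cos(p[2]),np.sin(p[2]);M=np.array([[c,-s],[s,c]])
for uv,z in (((435.5,283.5),.06),((421,270),.06),((432.5,300),.06),((460,261),.231),((438.5,213),.231)):
    X=ray("side",uv,z);print("pt",X.round(4),(M.T@(X[:2]-p[:2])).round(4))
E
```

```text
block [ 0.50096453  0.20749089 -1.76263838] [[-0.6, -0.9], [0.3, -0.6], [-0.6, -0.1], [-0.4, 0.4], [0.0, 0.6], [-0.1, -0.5], [-0.8, -0.2], [-0.3, -0.2], [-0.4, 0.6], [-0.5, -0.6], [0.2, 0.5]]
scene [array([ 0.50084991,  0.20817201, -1.76907031])]
side [array([ 0.50109455,  0.20656395, -1.75752299])]
hook [0.535  0.2039 0.132 ] [-0.003  0.034]
hook [0.5316 0.2007 0.132 ] [0.0009 0.0313]
hook [0.5338 0.2019 0.234 ] [-0.0008  0.0333]
hook [0.5298 0.2006 0.234 ] [0.0013 0.0296]
pol [ 0.46606579 -0.40918583 -1.46454652] [[-0.6, 4.1], [-1.0, 3.3], [0.6, -0.2], [-0.1, -0.7], [0.1, -4.5], [-3.3, 1.8]]
pt [ 0.4504 -0.2512  0.06  ] [-0.1587  0.0012]
pt [ 0.5077 -0.2171  0.06  ] [-0.1866  0.0617]
pt [ 0.3833 -0.2329  0.06  ] [-0.1841 -0.0636]
pt [ 0.3518 -0.2759  0.231 ] [-0.1446 -0.0995]
pt [ 0.5586 -0.2527  0.231 ] [-0.1458  0.1086]
```

```bash
python3 -m inch '{"translation":[[-0.2,0.4,0.6],[-0.46,1,0.6],[-0.46,1,0.6],[-0.46,1,0.6],[-0.46,1,0.6],[-0.46,1,0.6],[-0.46,1,0.6],[-0.46,1,0.6]],"rot":[[0,0,1],[0,0,1],[0,0,1],[0,0,1],[0,0,1],[0,0,1],[0,0,1],[0,0,1]],"jaw":[87,87,87,87,87,87,87,87]}' && python3 -m inch '{"translation":[[-0.46,1,0],[-0.46,1,0],[-0.46,1,0],[-0.46,1,0],[-0.46,1,0]],"rot":[[0,0,0.32],[0,0,0.32],[0,0,0.32],[0,0,0.32],[0,0,0.32]],"jaw":[60,60,60,60,60]}'; python3 - <<'E'
from lib import *
import cv2
s=r.read_state();print(s)
ims=[eyes.camera(n) for n in("wrist","scene")]
cv2.imwrite("pics/w1.png",ims[0]);cv2.imwrite("pics/s1.png",ims[1])
a=cv2.resize(ims[0],(400,300));b=cv2.resize(ims[1][60:260,60:327],(400,300),interpolation=cv2.INTER_CUBIC)
cv2.imwrite("pics/m1.png",np.hstack([a,b]))
E
```

```text
time: 0.9
ee_pos: [0.5785, 0.0999, 0.2924]
eef_rot: [0.258, 0.966, -0.001, -0.001]
ft_force: [0.4, 0.2, -0.2]
width: 0.0868
time: 1.4
ee_pos: [0.5331, 0.1985, 0.2922]
eef_rot: [0.096, 0.995, -0.001, -0.0]
ft_force: [0.1, -0.6, -0.4]
width: 0.0614
{'time': 1.4, 'joint_positions': array([-0.14754062,  0.20497851, -0.33996646,  1.50586016,  0.07025783,
        1.44442995,  0.88942127]), 'joint_vel': array([ 0.0155543 ,  0.00308528,  0.01572   , -0.00041891,  0.00160551,
        0.00069883,  0.01177232]), 'joint_torque': array([-2.05421582e+00, -5.31927574e+01, -3.93750116e+00, -3.94515216e+01,
       -2.30513792e-01,  8.33914708e-02, -1.26628642e-03]), 'ee_pos': array([0.53310055, 0.19851008, 0.29223225]), 'eef_rot': array([ 9.55850052e-02,  9.95420410e-01, -1.26834477e-03, -3.25976899e-04]), 'ft_force': array([ 0.07560934, -0.57925976, -0.36793863]), 'torque': array([ 0.09527559, -0.05548135, -0.0119623 ]), 'width': 0.06139368212232587}
```

View pics/m1.png

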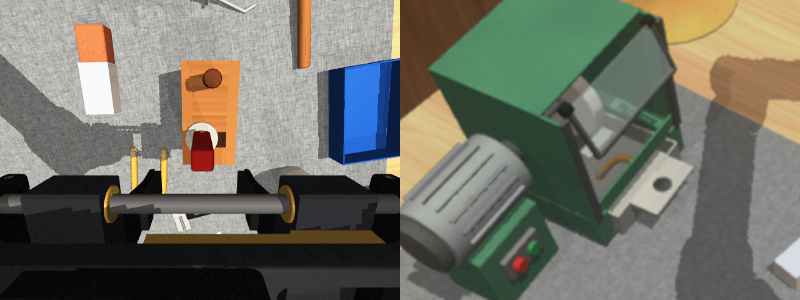

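Wrist: block clear, burnisher top at (212,78), disc at about (202,134), red handle top at about (203,160) in the panel. Scene panel: finger hole now visible at about scene pixel (234.2,182.7), and the bow can be seen in the tray.

```bash
python3 - <<'E'
from lib import *
s=r.read_state();c=eyes.calibration("wrist");T=np.eye(4);T[:3,:3]=Ro.from_quat(s["eef_rot"]).as_matrix();T[:3,3]=s["ee_pos"]
W=T@c["hand_eye"]
def wray(u,v,z):
    d=W[:3,:3]@[(u-c["cx"])/c["fx"],(v-c["cy"])/c["fy"],1];o=W[:3,3];return (o+d*(z-o[2])/d[2]).round(4)
print("top",wray(325,257,.234),"disc",wray(323,215,.134),"burn",wray(341,125,.192))
for x,y in((182,62),(239,64),(235,164),(182,162)):print("corner",wray(x*1.6,y*1.6,.13))
X=ray("scene",(234.2,182.7),.06);print("hole scene",X)
for u in((272,146),(291,184)):print(ray("scene",(u[0]/1.5+60,u[1]/1.5+60),.06))
p=np.array([.50096,.20749]);t=-1.7626
print("burn pred",p+[np.cos(t)*-.0115+np.sin(t)*.05,np.sin(t)*-.0115-np.cos(t)*.05])
# both-camera hole
f=lambda q:np.concatenate([proj("scene",q)[0]-(234.2,182.7),proj("side",q)[0]-(435.5,283.5)])
q=least_squares(f,[.45,-.25,.06]);print(q.x,q.fun)
# wood-free: red mask top face and hole centroid in scene
import cv2
g=cv2.cvtColor(cv2.imread("pics/s1.png"),cv2.COLOR_BGR2GRAY)[174:192,222:246];print(g)
E
```

```text
top [0.5324 0.2014 0.234 ] disc [0.5269 0.2022 0.134 ] burn [0.4542 0.2281 0.192 ]
corner [0.4243 0.1944 0.13  ]
corner [0.4415 0.2697 0.13  ]
corner [0.5832 0.2435 0.13  ]
corner [0.5646 0.1641 0.13  ]
hole scene [ 0.4560518 -0.250841   0.06     ]
[ 0.37653328 -0.28957854  0.06      ]
[ 0.42723647 -0.20739792  0.06      ]
burn pred [0.45406914 0.2283106 ]
[ 0.4542517  -0.25258877  0.05662827] [ 0.09769672  0.06148646  0.1133794  -0.05764608]
[[128 154 176 182 182 183 187 190 190 187 190 193 193 191 191 194 193 192
  193 194 192 194 194 190]
 [155 176 180 182 183 186 189 193 195 194 194 194 192 192 193 194 194 193
  193 194 194 194 191 188]
 [177 180 181 181 185 187 192 195 196 195 195 191 190 191 193 191 192 193
  193 193 194 192 190 188]
 [181 181 182 185 187 190 194 196 195 193 187 175 173 171 169 173 183 191
  194 194 193 189 189 190]
 [180 182 184 187 191 193 196 195 190 173 152 132 126 116 114 123 150 173
  185 193 191 188 189 188]
 [180 184 186 190 194 196 196 190 165 123  90  83  79  75  74  82  96 120
  153 181 189 189 189 189]
 [182 184 190 193 196 196 193 170 122  84  70  
[... 465 characters left out ...]
97 200 199 195 194 186 146 100  85  72  78  80  81  82  84  87 106
  144 177 192 191 177 139]
 [200 200 200 197 196 197 196 181 145 111  89  87  87  84  85  97 120 147
  176 189 192 182 153 113]
 [200 200 197 196 196 198 197 194 183 159 141 130 123 114 125 144 166 187
  192 193 186 158 115 103]
 [201 198 195 197 198 199 197 197 195 194 189 180 170 162 175 187 190 192
  192 189 167 124  98 108]
 [200 198 197 198 199 198 197 197 198 198 195 194 190 189 191 193 193 193
  192 178 138  97  92 105]
 [199 196 198 200 198 197 197 198 198 197 194 193 192 192 193 194 194 192
  183 153 108  86  94 109]
 [197 198 200 199 198 196 199 199 198 196 193 192 194 194 194 194 194 186
  158 114  91  94 109 123]]
```

```bash
python3 -m inch '{"translation":[[-0.01,0.03,0],[-0.01,0.03,-0.4],[-0.01,0.03,-0.8],[-0.01,0.03,-1],[-0.01,0.03,-1],[-0.01,0.03,-1]],"rot":[[0,0,0],[0,0,0],[0,0,0],[0,0,0],[0,0,0],[0,0,0]],"jaw":[60,60,60,60,60,60]}' && python3 -m inch '{"translation":[[0,0,-0.08],[0,0,-0.08],[0,0,-0.08],[0,0,-0.08],[0,0,-0.08],[0,0,-0.08],[0,0,-0.08],[0,0,-0.08]],"rot":[[0,0,0],[0,0,0],[0,0,0],[0,0,0],[0,0,0],[0,0,0],[0,0,0],[0,0,0]],"jaw":[60,60,15,15,15,15,15,15]}' 60
```

```text
time: 2.1
ee_pos: [0.5329, 0.2006, 0.193]
eef_rot: [0.096, 0.995, -0.001, -0.0]
ft_force: [0.4, -0.6, 1.2]
width: 0.0598
time: 2.9
ee_pos: [0.5329, 0.2007, 0.185]
eef_rot: [0.096, 0.995, -0.001, -0.0]
ft_force: [-0.2, -0.1, -2.2]
width: 0.0239
```

```bash
python3 -m inch '{"translation":[[0,0,0.2],[0,0,0.4],[0,0,0.6],[0,0,0.8],[0,0,1],[0,0,1]],"rot":[[0,0,0],[0,0,0],[0,0,0],[0,0,0],[0,0,0],[0,0,0]],"jaw":[15,15,15,15,15,15]}' && python3 -m inch '{"translation":[[0,0,0.3],[0,0,0.55],[0,0,0.55]],"rot":[[0,0,0],[0,0,0],[0,0,0]],"jaw":[15,15,15]}' && python3 -m inch '{"translation":[[-0.08,-0.25,0],[-0.15,-0.5,0],[-0.23,-0.75,0],[-0.3,-1,0],[-0.3,-1,0]],"rot":[[0,0,0.07],[0,0,0.14],[0,0,0.22],[0,0,0.294],[0,0,0.294]],"jaw":[15,15,15,15,15]}' && python3 -m inch '{"translation":[[-0.05,-0.15,0],[-0.1,-0.3,0],[-0.16,-0.5,0],[-0.22,-0.7,0],[-0.3,-0.9,0],[-0.33,-1,0],[-0.33,-1,0],[-0.33,-1,0]],"rot":[[-0.09,-0.01,0],[-0.19,-0.022,0],[-0.29,-0.034,0],[-0.39,-0.045,0],[-0.49,-0.057,0],[-0.579,-0.067,0],[-0.579,-0.067,0],[-0.579,-0.067,0]],"jaw":[15,15,15,15,15,15,15,15]}'
python3 -c "
from lib import *
s=r.read_state();print(s['joint_positions'].round(2),s['ft_force'],Ro.from_quat(s['eef_rot']).as_matrix().round(3))"
```

```text
time: 3.5
ee_pos: [0.5337, 0.2011, 0.2874]
eef_rot: [0.096, 0.995, -0.0, 0.002]
ft_force: [0.5, -0.4, -2.1]
width: 0.0236
time: 3.8
ee_pos: [0.5345, 0.2016, 0.3445]
eef_rot: [0.096, 0.995, 0.001, 0.003]
ft_force: [1.0, 0.1, -2.2]
width: 0.024
time: 4.3
ee_pos: [0.504, 0.0975, 0.3429]
eef_rot: [-0.056, 0.998, 0.0, 0.002]
ft_force: [0.5, 0.2, -2.1]
width: 0.0235
time: 5.1
ee_pos: [0.471, -0.0017, 0.3417]
eef_rot: [-0.055, 0.953, -0.298, 0.019]
ft_force: [-1.0, 0.6, -2.3]
width: 0.0239
[-0.12  0.02 -0.38  1.72  0.57  1.64  1.15] [-0.95893853  0.59744136 -2.33247762] [[-0.993 -0.093  0.07 ]
 [-0.116  0.816 -0.567]
 [-0.004 -0.571 -0.821]]
```

```bash
python3 -m inch '{"translation":[[-0.08,-0.25,-0.2],[-0.16,-0.5,-0.4],[-0.24,-0.75,-0.6],[-0.33,-1,-0.8],[-0.33,-1,-0.8],[-0.33,-1,-0.8]],"rot":[[0,0,0],[0,0,0],[0,0,0],[0,0,0],[0,0,0],[0,0,0]],"jaw":[15,15,15,15,15,15]}'
python3 - <<'E'
from lib import *
import cv2
s=r.read_state();R=Ro.from_quat(s["eef_rot"]).as_matrix();print(s["joint_positions"].round(2))
hx,hz=-R[:,1],-R[:,2]
tip=s["ee_pos"]-.0214*hx-.173*hz;print("tip",tip)
o=[]
for n,(x,y) in (("side",(380,200)),("scene",(185,125))):
    im=eyes.camera(n);k=4
    q=proj(n,tip)[0];h=proj(n,[.454,-.2515,.06])[0];print(n,q,h)
    c=cv2.resize(im[y:y+110,x:x+100],None,fx=k,fy=k,interpolation=cv2.INTER_CUBIC)
    for p,col in((q,(0,0,255)),(h,(255,0,0))):
        cv2.drawMarker(c,tuple(int(v) for v in (p-[x,y])*k),col,0,14,1)
    o.append(c)
cv2.imwrite("pics/m2.png",np.hstack(o))
E
```

```text
time: 5.7
ee_pos: [0.4381, -0.1019, 0.2618]
eef_rot: [-0.054, 0.953, -0.297, 0.019]
ft_force: [0.6, -0.4, -2.2]
width: 0.024
[-0.02 -0.08 -0.29  1.99  0.58  1.39  1.22]
tip [ 0.44811608 -0.18213189  0.10734541]
side [413.34428413 271.39304514] [435.40647008 282.63687242]
scene [254.77769286 180.73676608] [234.49179179 182.07909023]
```

View pics/m2.png

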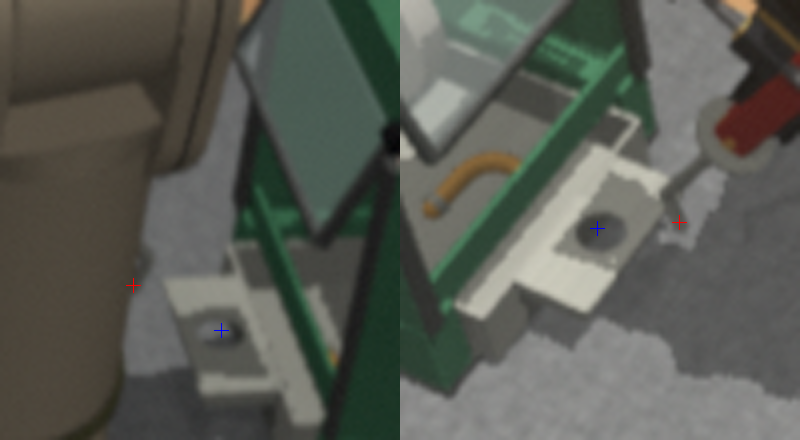

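```bash
python3 -m inch '{"translation":[[0.02,-0.2,-0.1],[0.04,-0.4,-0.2],[0.05,-0.6,-0.28],[0.05,-0.67,-0.28],[0.05,-0.67,-0.28]],"rot":[[0,0,0],[0,0,0],[0,0,0],[0,0,0],[0,0,0]],"jaw":[15,15,15,15,15]}' && python3 -m inch '{"translation":[[0,0,-0.1],[0,0,-0.2],[0,0,-0.3],[0,0,-0.39],[0,0,-0.39]],"rot":[[0,0,0],[0,0,0],[0,0,0],[0,0,0],[0,0,0]],"jaw":[15,15,15,15,15]}'
python3 - <<'E'
from lib import *
import cv2
s=r.read_state();R=Ro.from_quat(s["eef_rot"]).as_matrix()
tip=s["ee_pos"]+.0214*R[:,1]+.173*R[:,2];print("tip",tip)
im=eyes.camera("scene")[125:225,175:305]
cv2.imwrite("pics/m3.png",cv2.resize(im,None,fx=5,fy=5,interpolation=cv2.INTER_CUBIC))
E
```

```text
time: 6.3
ee_pos: [0.4443, -0.1677, 0.235]
eef_rot: [-0.054, 0.953, -0.297, 0.021]
ft_force: [-0.2, 0.3, -0.8]
width: 0.0237
time: 6.8
ee_pos: [0.4436, -0.1676, 0.1943]
eef_rot: [-0.055, 0.953, -0.297, 0.019]
ft_force: [-0.2, 0.4, -1.5]
width: 0.0237
tip [ 0.45358691 -0.2477659   0.03989239]
```

View pics/m3.png

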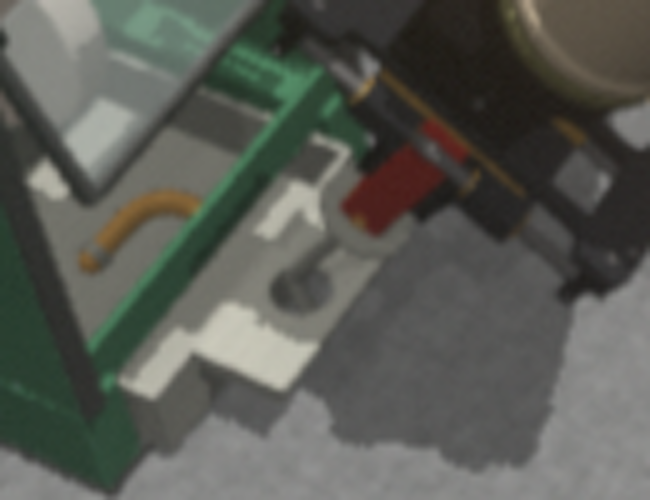

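```bash
python3 -m inch '{"translation":[[-0.005,0.04,0],[-0.01,0.1,0],[-0.02,0.17,0],[-0.03,0.25,0],[-0.04,0.33,0],[-0.05,0.41,0],[-0.06,0.49,0],[-0.07,0.57,0],[-0.08,0.65,0],[-0.09,0.73,0],[-0.1,0.81,0],[-0.105,0.89,0],[-0.11,0.96,0],[-0.116,1,0],[-0.116,1,0]],"rot":[[0,0,0],[0,0,0],[0,0,0],[0,0,0],[0,0,0],[0,0,0],[0,0,0],[0,0,0],[0,0,0],[0,0,0],[0,0,0],[0,0,0],[0,0,0],[0,0,0],[0,0,0]],"jaw":[15,15,15,15,15,15,15,15,15,15,15,15,15,15,15]}' 
python3 -m inch '{"translation":[[-0.01,0.07,0],[-0.02,0.14,0],[-0.03,0.22,0],[-0.035,0.3,0],[-0.04,0.36,0],[-0.045,0.4,0],[-0.045,0.4,0]],"rot":[[0,0,0],[0,0,0],[0,0,0],[0,0,0],[0,0,0],[0,0,0],[0,0,0]],"jaw":[15,15,15,15,15,15,15]}' 
python3 - <<'E'
from lib import *
import cv2
s=r.read_state();R=Ro.from_quat(s["eef_rot"]).as_matrix()
tip=s["ee_pos"]+.0214*R[:,1]+.173*R[:,2];print("tip",tip,s["joint_positions"].round(2))
im=eyes.camera("scene")[105:245,175:335]
cv2.imwrite("pics/m4.png",cv2.resize(im,None,fx=4,fy=4,interpolation=cv2.INTER_CUBIC))
E
```

```text
time: 8.35
ee_pos: [0.4322, -0.0669, 0.195]
eef_rot: [-0.055, 0.953, -0.297, 0.02]
ft_force: [0.2, -0.4, -1.8]
width: 0.0239
time: 9.05
ee_pos: [0.4276, -0.0261, 0.1948]
eef_rot: [-0.055, 0.953, -0.297, 0.02]
ft_force: [0.3, 0.3, -2.4]
width: 0.0238
tip [ 0.43774407 -0.10611795  0.04029685] [-0.12  0.02 -0.38  2.04  0.58  1.37  0.98]
```

View pics/m4.png

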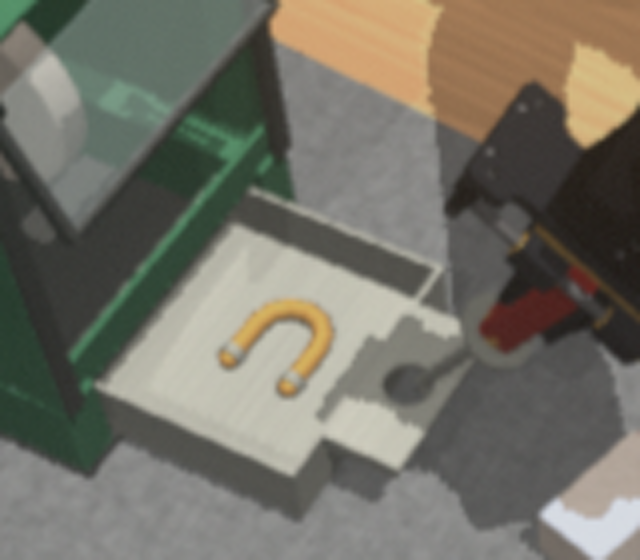

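```bash
python3 -m inch '{"translation":[[-0.005,0.05,0],[-0.01,0.1,0],[-0.01,0.1,0],[-0.01,0.1,0]],"rot":[[0,0,0],[0,0,0],[0,0,0],[0,0,0]],"jaw":[15,15,15,15]}' 
python3 - <<'E'
from lib import *
import cv2
s=r.read_state();R=Ro.from_quat(s["eef_rot"]).as_matrix()
tip=s["ee_pos"]+.0214*R[:,1]+.173*R[:,2];print("tip",tip)
g=eyes.camera("scene");cv2.imwrite("pics/s5.png",g)
# hole in scene: darkest blob near predicted
q=proj("scene",[.438,-.105,.06])[0].astype(int);print(q)
E
```

```text
time: 9.5
ee_pos: [0.4263, -0.0194, 0.1945]
eef_rot: [-0.054, 0.952, -0.299, 0.019]
ft_force: [5.4, -14.3, -10.0]
width: 0.0236
tip [ 0.43611337 -0.10014718  0.04038377]
[283 202]
```

```bash
python3 -m inch '{"translation":[[0.01,-0.06,0],[0.013,-0.12,0],[0.013,-0.12,0]],"rot":[[0,0,0],[0,0,0],[0,0,0]],"jaw":[15,15,15]}' && python3 -m inch '{"translation":[[0,0,0.1],[0,0,0.2],[0,0,0.35],[0,0,0.6],[0,0,0.8],[0,0,0.8]],"rot":[[0,0,0],[0,0,0],[0,0,0],[0,0,0],[0,0,0],[0,0,0]],"jaw":[15,15,15,15,15,15]}'
python3 - <<'E'
from lib import *
import cv2
s=r.read_state();R=Ro.from_quat(s["eef_rot"]).as_matrix()
tip=s["ee_pos"]+.0214*R[:,1]+.173*R[:,2];print("tip",tip,R.round(3).tolist())
im=eyes.camera("scene")[95:235,185:345]
o=cv2.resize(im,None,fx=4,fy=4,interpolation=cv2.INTER_CUBIC)
for X,c in((tip,(0,0,255)),(s["ee_pos"]+.155*R[:,2],(255,0,255)),(s["ee_pos"]+.055*R[:,2],(0,255,0))):
    cv2.drawMarker(o,tuple(int(v) for v in (proj("scene",X)[0]-[185,95])*4),c,0,12,1)
cv2.imwrite("pics/m5.png",o)
E
```

```text
time: 9.85
ee_pos: [0.4275, -0.0318, 0.1946]
eef_rot: [-0.054, 0.953, -0.299, 0.018]
ft_force: [-0.3, -0.2, -1.9]
width: 0.0238
time: 10.45
ee_pos: [0.4287, -0.0311, 0.278]
eef_rot: [-0.053, 0.953, -0.298, 0.021]
ft_force: [0.7, 0.6, -2.1]
width: 0.0237
tip [ 0.43919956 -0.11162036  0.12377124] [[-0.993, -0.089, 0.072], [-0.114, 0.816, -0.566], [-0.009, -0.571, -0.821]]
```

View pics/m5.png

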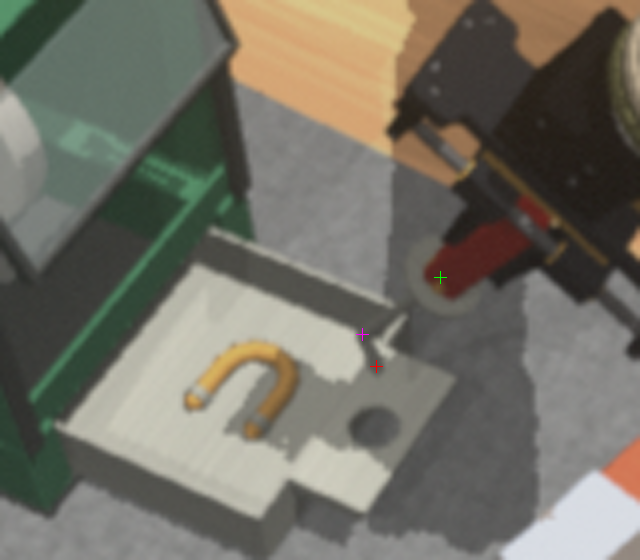

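```bash
python3 -m inch '{"translation":[[0.1,0.2,0.3],[0.2,0.4,0.5],[0.3,0.6,0.72],[0.35,0.8,0.72],[0.35,1,0.72],[0.35,1,0.72],[0.35,1,0.72],[0.35,1,0.72]],"rot":[[0.09,0.01,0],[0.19,0.022,0],[0.29,0.034,0],[0.39,0.045,0],[0.49,0.057,0],[0.579,0.067,0],[0.579,0.067,0],[0.579,0.067,0]],"jaw":[15,15,15,15,15,15,15,15]}' && python3 -m inch '{"translation":[[0.2,0.2,0],[0.4,0.4,0],[0.6,0.6,0],[0.69,0.8,0],[0.69,0.9,0],[0.69,0.9,0]],"rot":[[0,0,-0.07],[0,0,-0.14],[0,0,-0.22],[0,0,-0.294],[0,0,-0.294],[0,0,-0.294]],"jaw":[15,15,15,15,15,15]}'
cat > dev.py <<'E'
from lib import *
s=r.read_state()
g=Ro.from_quat([.0956,.9954,-.0012,-.0004]);d=(g*Ro.from_quat(s["eef_rot"]).inv()).as_rotvec()
print("pos",s["ee_pos"].round(4),"corr T",((np.array([.5329,.2007,s["ee_pos"][2]])-s["ee_pos"])/.1).round(3),"rot",(d/np.radians(60)).round(3),s["ft_force"].round(1))
E
python3 dev.py
```

```text
time: 11.3
ee_pos: [0.4628, 0.0681, 0.3474]
eef_rot: [-0.055, 0.999, 0.0, 0.001]
ft_force: [0.8, 1.2, -2.5]
width: 0.0231
time: 11.9
ee_pos: [0.5308, 0.1603, 0.3468]
eef_rot: [0.096, 0.995, -0.001, 0.001]
ft_force: [0.1, 0.4, -2.2]
width: 0.024
pos [0.5308 0.1603 0.3468] corr T [0.021 0.404 0.   ] rot [-0.001  0.003  0.001] [ 0.1  0.4 -2.2]
```

```bash
python3 -m inch '{"translation":[[0.021,0.2,0],[0.021,0.41,0],[0.021,0.41,0],[0.021,0.41,0]],"rot":[[0,0.003,0],[0,0.003,0],[0,0.003,0],[0,0.003,0]],"jaw":[15,15,15,15]}'; python3 dev.py; python3 - <<'E'
from lib import *
import cv2
s=r.read_state();R=Ro.from_quat(s["eef_rot"]).as_matrix();P=s["ee_pos"]
o=[]
for n in("scene","side"):
    im=eyes.camera(n);c0=proj(n,P+.09*R[:,2])[0].astype(int)-[50,55]
    c=cv2.resize(im[c0[1]:c0[1]+110,c0[0]:c0[0]+100],None,fx=4,fy=4,interpolation=cv2.INTER_CUBIC)
    for X,k in((P+.0214*R[:,1]+.173*R[:,2],(0,0,255)),(P+.155*R[:,2],(255,0,255)),(P+.055*R[:,2],(0,255,0))):
        cv2.drawMarker(c,tuple(int(v) for v in (proj(n,X)[0]-c0)*4),k,0,12,1)
    o.append(c)
cv2.imwrite("pics/m6.png",np.hstack(o))
E
```

```text
time: 12.3
ee_pos: [0.5325, 0.2006, 0.3469]
eef_rot: [0.095, 0.995, -0.001, -0.0]
ft_force: [0.1, -0.1, -2.1]
width: 0.0237
pos [0.5325 0.2006 0.3469] corr T [0.004 0.001 0.   ] rot [ 0. -0. -0.] [ 0.1 -0.1 -2.1]
```

View pics/m6.png

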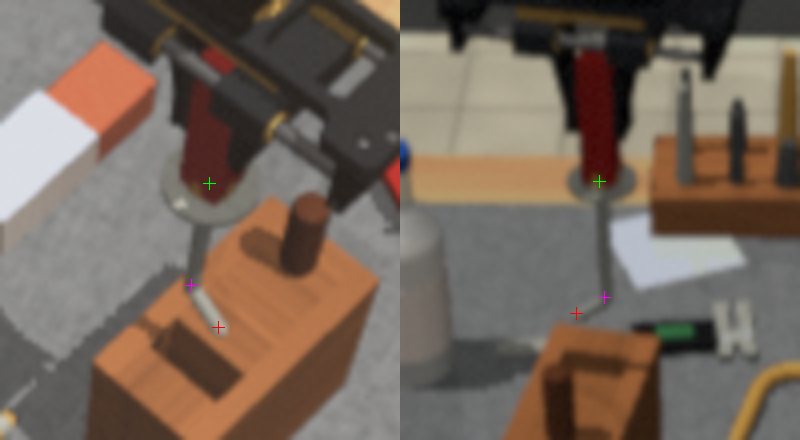

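```bash
python3 -m inch '{"translation":[[0.004,0,-0.2],[0.004,0,-0.4],[0.004,0,-0.55],[0.004,0,-0.7],[0.004,0,-0.85],[0.004,0,-1],[0.004,0,-1]],"rot":[[0,0,0],[0,0,0],[0,0,0],[0,0,0],[0,0,0],[0,0,0],[0,0,0]],"jaw":[15,15,15,15,15,15,15]}'; python3 dev.py
```

```text
time: 13.1
ee_pos: [0.5325, 0.1994, 0.2446]
eef_rot: [0.096, 0.995, -0.002, -0.002]
ft_force: [-0.4, 0.1, -2.8]
width: 0.0235
pos [0.5325 0.1994 0.2446] corr T [0.004 0.013 0.   ] rot [ 0.001 -0.003  0.002] [-0.4  0.1 -2.8]
```

No contact; lower the rest.

```bash
python3 -m inch '{"translation":[[0.004,0.013,-0.15],[0.004,0.013,-0.3],[0.004,0.013,-0.42],[0.004,0.013,-0.52],[0.004,0.013,-0.57],[0.004,0.013,-0.59],[0.004,0.013,-0.59]],"rot":[[0,-0.003,0],[0,-0.003,0],[0,-0.003,0],[0,-0.003,0],[0,-0.003,0],[0,-0.003,0],[0,-0.003,0]],"jaw":[15,15,15,15,15,15,15]}'; python3 dev.py
```

```text
time: 13.8
ee_pos: [0.533, 0.2007, 0.1857]
eef_rot: [0.096, 0.995, -0.002, -0.0]
ft_force: [-0.2, -0.6, -1.5]
width: 0.0234
pos [0.533  0.2007 0.1857] corr T [-0.001  0.     0.   ] rot [0.001 0.    0.002] [-0.2 -0.6 -1.5]
```

```bash
python3 -m inch '{"translation":[[0,0,-0.005],[0,0,-0.005],[0,0,-0.005],[0,0,-0.005],[0,0,-0.005],[0,0,-0.005]],"rot":[[0,0,0],[0,0,0],[0,0,0],[0,0,0],[0,0,0],[0,0,0]],"jaw":[15,60,60,60,60,60]}' && python3 -m inch '{"translation":[[0,0,0.15],[0,0,0.4],[0,0,0.7],[0,0,1],[0,0,1],[0,0,1]],"rot":[[0,0,0],[0,0,0],[0,0,0],[0,0,0],[0,0,0],[0,0,0]],"jaw":[60,60,60,60,60,60]}'
python3 - <<'E'
from lib import *
import cv2
k=lambda i:cv2.resize(i,(400,300))
a,b=eyes.camera("scene"),eyes.camera("side")
z=lambda i,x,y:cv2.resize(i[y:y+75,x:x+100],(400,300),interpolation=cv2.INTER_CUBIC)
cv2.imwrite("pics/m7.png",np.vstack([np.hstack([k(a),z(a,335,235)]),np.hstack([z(a,195,150),z(b,230,205)])]))
print(r.read_state()["width"])
E
```

```text
time: 14.4
ee_pos: [0.5331, 0.2007, 0.1853]
eef_rot: [0.096, 0.995, -0.002, -0.0]
ft_force: [0.3, 0.2, -0.1]
width: 0.0548
time: 15.0
ee_pos: [0.5333, 0.2009, 0.2867]
eef_rot: [0.096, 0.995, -0.001, 0.001]
ft_force: [-0.4, 0.7, -1.0]
width: 0.0602
0.05994014764687187
```

View pics/m7.png

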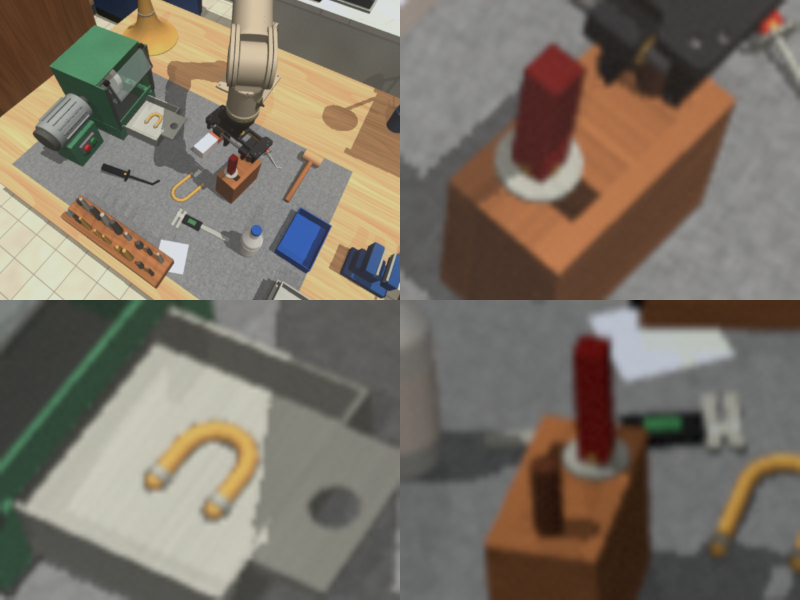

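The hook stands upright with its disc flat on the block. The tray is out with the bow in it, the bystanders are in place, and the gripper is clear. Handing in.

```bash
python3 -c "
from bench import r
print(r.close_job())"
```

```text
the job is handed in; nothing more can be done
None
```

The job is done and handed in at about 15 s of the 48 s allowed; no verdict was reported.

- **Pull:** I gripped the red hook, leaned it back 35° and put its tip through the finger hole. I then drew the tray out until the force jumped to about 14 N sideways, which I took as the stop.
- **Return:** I backed off 12 mm, lifted the tip out without moving the tray, stood the hook back in its slot at the pose it was gripped in, and let go.
- **Last pictures:** they show the tray out with the bow in it and the hook upright with its disc flat on the block. The bystanders look unmoved and the gripper is clear above.

- **Not measured:** I did not measure the tray's final travel as a number; it rests on the force at the stop and the pictures.
- **Disagreement:** my fit of the polisher hood was up to 4.5 pixels off at some corners. I took the hole position from two cameras instead, which agreed to about 6 mm, and the lip and shield edges for the machine's direction.

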